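# Sort the ribbon boards by length into the rack

## Robot

A 6-joint arm with a two-finger parallel gripper is mounted at the origin on the work surface. World frame = base frame: x ahead of the robot, y to its left, z up, the work surface at z = 0. Lengths are in m, angles in degrees, forces in N, time in s.
With the tool pointing down it reaches from about 0.35 to 0.875 m from the base axis. Payload 4.2 kg.
Tool frame: the origin (TCP) lies at the very end of the fingers, on their centre line; the grasp point (between the pads) lies 19 mm behind it; z points along the fingers, y is the line along which they close (so a half turn about z gives the same grasp; the last joint's range is limited). The gripper opens to 87 mm and grips with 3 to 60 N. Pads are 19 mm wide; open, the fingers measure 117 mm over their backs; the gripper's body (75 mm by 190 mm) begins 51 mm behind the grasp point.
Start: joints at [82.827, 22.042, 0.453, 0, -68.411, -14.817], TCP at [0.234, 0.58, 0.223] pointing down, gripper open.
Joint ranges: [-179.83, 179.83], [-69.29, 118.12], [-61.27, 80.66], [-181.25, 117.63], [-171.15, -9.14], [-177.46, 177.46]. Speed limits (degrees/s): [159.86, 159.86, 180, 180, 180, 180].

## Interface

Orientations are given as a 3x3 rotation matrix whose columns are the frame's x, y, z axes.
In Python, from station import r gives the robot as it stands.
- The arm moves only by the tool jog_arm, never from a script. Its argument "plan" is text: rows parted by semicolons, each of 7 numbers parted by spaces: the shift along the tool's x, y, z normalised to -1 to 1, where 1 is 0.025 m, then the turn, a rotation vector about the tool's x, y, z normalised to -1 to 1, where 1 is 8 degrees, then the closure, from -1 (fully open) to 1 (shut). A call has exactly 10 rows; each row shifts and turns the commanded pose from where the row before left it, along the tool's axes as they then stand; what a row does not reach is not made up. A row lasts 1/10 s, in which the tool goes at most 50 mm and 8.59 degrees, less where a joint would pass 70% of its speed; a pose out of reach is approached as far as the arm can. A call with a number of a shift or a turn outside -1 to 1 is refused whole. A call with a gripper value outside its range is refused whole. The fingers move at their own pace and stop on an object; the grip force is fixed at half the most. Time passes only in rows, so rows that do not move let the fingers close, or fill a call up. It gives the time, the measured TCP pose, the force, the opening and the grip force at its end, in the units of the state.
- r.sense(): the state, without advancing time (a new reading comes with each control period).
- r.capture(name): name is "side" or "top"; returns (picture, depth): 400x640x3 uint8, red, green, blue; 400x640 float32, m along the optical axis (not along the pixel's ray), 0 where there is no reading.
- r.get_calibration(name): a dict with "mtx" (3x3 intrinsics, pixels), "extrinsics" (4x4, takes a point from camera to world coordinates). Camera axes: x right, y up, looking along -z (the intrinsics and any distortion apply to the point x, -y, -z); pixel columns grow to the right and rows downward; lengths in m; the calibration is good to about 2 mm. A picture is of the moment at which its call begins. get_calibration takes no time and is no camera call.
- r.finish_job(): hands the job in; it is judged then, once.
The state is a dict: "time_s": time; "joints": joint angles; "joint_velocities": joint speeds; "effort": joint torques, N m; "tcp_pos": TCP position; "ee_rot": TCP orientation; "wrist_force": force on the tool from outside, world axes, zero at the start; "moment": the same for the moment, N m; "gripper_width": opening from 0.0 (shut) to 1.0 (fully open); "gripper_force": force on a finger pad.
Only numpy, scipy, OpenCV 4.12 (cv2) and the standard library are available. Lean on these libraries where they do the work, as an engineer would, in place of code of your own. Each camera call takes 0.05 s, during which the arm holds its last target. There are 200 camera calls.

## Task

On the milliner's bench, sort the three cork-topped ribbon boards, which differ in length, into the rack: slide each one along the bench out of the holding tray and into the bay of its own length, lying flat and fully home against the end stop. They lie too deep between the tray's rails to be gripped, so draw them out with the fingertips pressed gently on the cork, whose worn height must be felt (more than 30 N dents it); do not lift them off the bench, and leave the spools, cup, jar and tin where they stand.

Things in the scene. Friction and masses are not known exactly. Their poses are not given: they have to be found in the camera images.
- tray: fixed dark-wood holding tray, no floor: three lanes on the bench, each 70 mm wide, 155 mm deep, 90 mm apart centre to centre (y = -90, 0, 90), divided by rails 20 mm wide, 24 mm high. Origin on the bench at the middle of the inner face of the closed end, on the middle lane's centre line; +x points out through the closed end: the lanes open towards -x
- board_short: loose ribbon board, 90 mm long, 64 wide, about 164 g: wooden base 8 mm thick, waxed below (friction about 0.3 on the bench), topped by cork (about 0.9) 60 mm wide, worn to an unknown height: its face lies 14 to 24 mm above the bench, gives 1 mm per 12 N, dents above 30 N. Origin under the middle of its tail end, 4 to 12 mm from a lane's closed end at the start; it runs 90 mm along -x
- board_short_mid (a point): centre of board_short, on top of its wooden base, 8 mm above the bench, under the cork (whose face is 6 to 16 mm higher, not known beforehand); axes as the board's, z up
- board_mid: loose ribbon board, 115 mm long, 64 wide, about 190 g: wooden base 8 mm thick, waxed below (friction about 0.3 on the bench), topped by cork (about 0.9) 60 mm wide, worn to an unknown height: its face lies 14 to 24 mm above the bench, gives 1 mm per 12 N, dents above 30 N. Origin under the middle of its tail end, 4 to 12 mm from a lane's closed end at the start; it runs 115 mm along -x
- board_mid_mid (a point): centre of board_mid, on top of its wooden base, 8 mm above the bench, under the cork (whose face is 6 to 16 mm higher, not known beforehand); axes as the board's, z up
- board_long: loose ribbon board, 140 mm long, 64 wide, about 216 g: wooden base 8 mm thick, waxed below (friction about 0.3 on the bench), topped by cork (about 0.9) 60 mm wide, worn to an unknown height: its face lies 14 to 24 mm above the bench, gives 1 mm per 12 N, dents above 30 N. Origin under the middle of its tail end, 4 to 12 mm from a lane's closed end at the start; it runs 140 mm along -x
- board_long_mid (a point): centre of board_long, on top of its wooden base, 8 mm above the bench, under the cork (whose face is 6 to 16 mm higher, not known beforehand); axes as the board's, z up
- bay_short: fixed pale-wood bay for the 90 mm board: end stop and two side rails 14 mm high, no floor, 72 mm wide inside, 90 deep: its board ends level with the straight rails; beyond them the mouth flares for 18 mm more, to 84 mm inside, 94 outside. Origin on the bench at the middle of the end stop's inner face; +x points out of the mouth, within 8 degrees of the tray's +x
- bay_mid: fixed pale-wood bay for the 115 mm board: end stop and two side rails 14 mm high, no floor, 72 mm wide inside, 115 deep: its board ends level with the straight rails; beyond them the mouth flares for 18 mm more, to 84 mm inside, 94 outside. Origin on the bench at the middle of the end stop's inner face; +x points out of the mouth, within 8 degrees of the tray's +x
- bay_long: fixed pale-wood bay for the 140 mm board: end stop and two side rails 14 mm high, no floor, 72 mm wide inside, 140 deep: its board ends level with the straight rails; beyond them the mouth flares for 18 mm more, to 84 mm inside, 94 outside. Origin on the bench at the middle of the end stop's inner face; +x points out of the mouth, within 8 degrees of the tray's +x
- spool_a: bystander: standing red thread spool, 44 mm across, 60 mm tall, origin under its centre
- spool_b: bystander: standing blue thread spool, 44 mm across, 55 mm tall, origin under its centre
- pin_cup: bystander: black cup, 68 mm across, 50 mm tall, origin under its centre
- glue_jar: bystander: glass jar, 60 mm across, 70 mm tall, origin under its centre
- tin: bystander: flat red tin, 94 mm across, 40 mm tall, origin under its centre
- rack: fixed dark-wood fence, 16 x 310 mm, 30 mm high, running behind the end stops of the three bays; origin on the bench on the line of the bays' inner end faces, x and y as the bays'
There are look-alikes about, which are no part of the job. Leave any purple look-alike of the board_long alone.

How it is judged (in metres and radians):
At the end, for the whole second after the job is handed in: Each board lies flat and still in the bay of its own length: its end within 6 mm of the end stop, within 6 mm of the bay's centre line, within 0.08 rad of its direction (x of board_short_mid in the frame of bay_short between 0.041 and 0.051 m and y of board_short_mid in the frame of bay_short between -0.006 and 0.006 m and angle between the x axis of board_short and the x axis of bay_short, either way round below 0.08 rad and angle between each of board_short_mid, board_mid_mid, board_long_mid's own z axis and vertical below 0.06 rad and height (world z) of each of board_short_mid, board_mid_mid, board_long_mid below 0.012 m and linear speed of each of board_short, board_mid, board_long below 0.01 m/s and x of board_mid_mid in the frame of bay_mid between 0.0535 and 0.0635 m and y of board_mid_mid in the frame of bay_mid between -0.006 and 0.006 m and angle between the x axis of board_mid and the x axis of bay_mid, either way round below 0.08 rad and x of board_long_mid in the frame of bay_long between 0.066 and 0.076 m and y of board_long_mid in the frame of bay_long between -0.006 and 0.006 m and angle between the x axis of board_long and the x axis of bay_long, either way round below 0.08 rad); the robot touches nothing.
It fails at once if a board is lifted off the bench (its middle more than 15 mm up) (height (world z) of any of board_short_mid, board_mid_mid, board_long_mid above 0.023 m).
It fails at once if a board's cork is dented: the fingers press on it with more than 30 N (contact force between the fingers and board_short above 30 N or contact force between the fingers and board_mid above 30 N or contact force between the fingers and board_long above 30 N).
It fails at once if a spool, the cup, the jar or the tin is moved more than 30 mm or knocked over (distance of any of spool_a, spool_b, pin_cup, glue_jar, tin from where it was at the start of the episode above 0.03 m or angle between any of spool_a, spool_b, pin_cup, glue_jar, tin's own z axis and vertical above 0.5 rad).
It also fails if it takes over 70 s, if anything falls off the work surface, if the arm or the gripper's body presses on something with over 40 N, if the wrist force passes 120 N, or if a joint passes its speed limit or range.

## Working session

There is one attempt and no reset: what is moved stays moved. The work goes in short steps, Python scripts to look and compute and a tool call to move; the robot and the scene stay as the last step left them, time stands still between calls to the robot, and variables do not carry over. Pictures are saved under pics/ and viewed, at most 10 in all, crops included, and the job is handed in when it is done.

Besides the shell and the picture viewer there is one more tool, called as name(argument=value, ...) on one line, values as JSON. jog_arm: Moves the arm, as the interface text tells. Scaled input: -1 to 1 covers 0.025 m each way for a shift and 8 degrees each way for a turn. Its arguments: {"type":"object","properties":{"plan":{"type":"string"}},"required":["plan"]}

```bash
mkdir -p pics; ls; python3 - <<'E'
from station import r
import cv2,numpy as np
for n in("top","side"):
    p,d=r.capture(n); cv2.imwrite(f"pics/{n}0.png",cv2.cvtColor(p,cv2.COLOR_RGB2BGR)); np.savez(f"{n}0.npz",p=p,d=d)
    c=r.get_calibration(n); print(n,c["mtx"],np.round(c["extrinsics"],4),c.keys())
s=r.sense(); print(s["time_s"],s["tcp_pos"],s["ee_rot"],s["wrist_force"])
E
```

```text
pics
top [[434.6075172    0.         318.87225651]
 [  0.         434.6075172  201.64198969]
 [  0.           0.           1.        ]] [[ 0.0089  0.9928 -0.1192  0.366 ]
 [-0.9998  0.0112  0.018   0.0344]
 [ 0.0192  0.119   0.9927  1.3009]
 [ 0.      0.      0.      1.    ]] dict_keys(['mtx', 'extrinsics'])
side [[425.8765046    0.         318.09452018]
 [  0.         425.8765046  191.6227172 ]
 [  0.           0.           1.        ]] [[ 0.8356  0.3487 -0.4245  0.0487]
 [-0.5491  0.5554 -0.6246 -0.6483]
 [ 0.0179  0.755   0.6555  0.7469]
 [ 0.      0.      0.      1.    ]] dict_keys(['mtx', 'extrinsics'])
0.1 [0.23381024 0.57904229 0.22156646] [[ 9.27202621e-01 -3.74559628e-01 -6.20492324e-04]
 [-3.74560120e-01 -9.27200728e-01 -1.87793662e-03]
 [ 1.28078305e-04  1.97363943e-03 -9.99998044e-01]] [ 0.14855266 -0.37375505 -0.40701551]
```

View pics/top0.png

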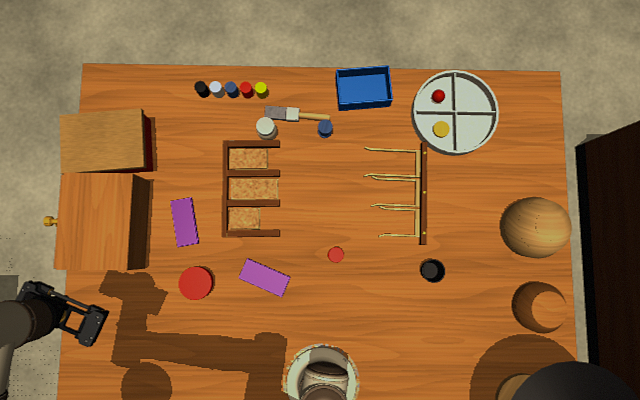

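View pics/side0.png

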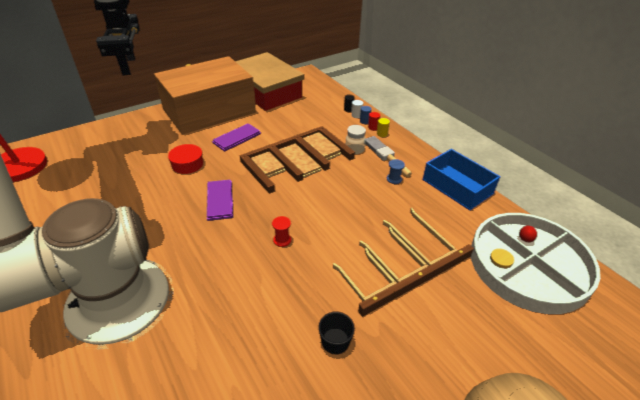

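Top view: the tray is at cols 222–280, rows 140–236. Its closed end is to the left, and it holds three cork boards at (248,158), (253,188) and (243,217). The rack fence is at col 423 and its bays open left. Purple look-alikes are at (184,222) and (265,277), and they are not the job. The real boards are the cork-topped ones in the tray, and their corks differ in length. Bystanders are the spools at (336,254) and (325,128), jar (266,126), cup (432,270) and tin (196,282).

```bash
cat > h.py <<'E'
import numpy as np,cv2
from station import r
def cam(n):
    c=r.get_calibration(n); K=np.array(c["mtx"]);E=np.array(c["extrinsics"]); return K,E
def proj(n,P):
    K,E=cam(n); P=np.atleast_2d(P); q=(P-E[:3,3])@E[:3,:3]; q=q*[1,-1,-1]; u=q@K.T; return u[:,:2]/u[:,2:]
def ray(n,uv,z):
    K,E=cam(n); uv=np.atleast_2d(uv); q=np.c_[uv,np.ones(len(uv))]@np.linalg.inv(K).T*[1,-1,-1]; d=q@E[:3,:3].T; t=(z-E[2,3])/d[:,2]; return E[:3,3]+d*t[:,None]
# rectified view: col=(Y0-y)*S, row=(X1-x)*S
def rect(n,img,z,X1,Y0,W,H,S):
    c=np.array([[0,0],[W,0],[W,H],[0,H]],float)
    P=np.c_[X1-c[:,1]/S,Y0-c[:,0]/S,np.full(4,z)]
    M=cv2.getPerspectiveTransform(proj(n,P).astype(np.float32),c.astype(np.float32))
    return cv2.warpPerspective(img,M,(W,H),flags=cv2.INTER_CUBIC)
E
python3 - <<'E'
from h import *
p=np.load("top0.npz")["p"][:,:,::-1]
a=rect("top",p,0.02,0.72,0.36,390,300,1000*.78) if 0 else None
t=rect("top",p,0.02,0.69,0.35,400,600,2000); k=rect("top",p,0.014,0.69,-0.08,400,600,2000)
o=np.hstack([t,k])
for i in range(0,600,100): cv2.putText(o,f"{0.69-i/2000:.2f}",(0,i+10),0,.35,(255,255,255),1);cv2.line(o,(0,i),(799,i),(255,255,255),1)
for i in range(0,400,100):
    for y0,off in((.35,0),(-.08,400)): cv2.putText(o,f"{y0-i/2000:.2f}",(i+off,595),0,.35,(255,255,255),1);cv2.line(o,(i+off,580),(i+off,600),(255,255,255),1)
cv2.imwrite("pics/rect.png",o)
E
```

```text
(no output)
```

View pics/rect.png

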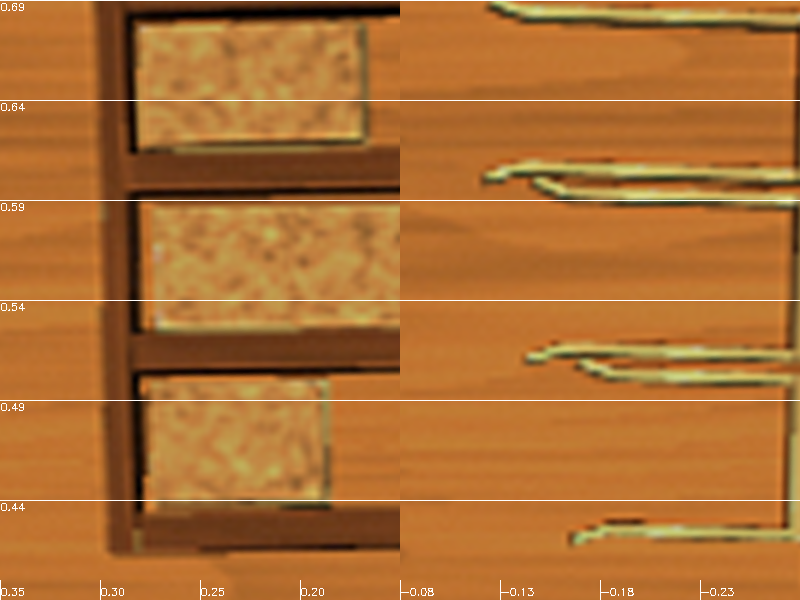

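```bash
python3 - <<'E'
from h import *
z=np.load("top0.npz");p=z["p"];d=z["d"]
K,E=cam("top")
S=2000
def m(img):
    f=cv2.GaussianBlur(img,(0,0),2).astype(float); return f
# depth -> world z map
v,u=np.mgrid[0:400,0:640]
q=np.dstack([(u-K[0,2])/K[0,0]*d,-(v-K[1,2])/K[1,1]*d,-d])@E[:3,:3].T+E[:3,3]
def zs(X,Y,h=.02):
    k=(abs(q[...,0]-X)<h)&(abs(q[...,1]-Y)<h)&(d>0); return round(float(q[k][:,2].mean())*1000,2),round(float(q[k][:,2].std())*1000,2),int(k.sum())
print("bench near",[zs(*c,.015) for c in((.55,.08),(.65,.1),(.47,.1),(.6,.38),(.4,.2))])
print("cork mid,long,short",[zs(*c) for c in((.647,.225),(.557,.215),(.468,.24))])
# boards
zc=.019
for n,X,Y,L in(("mid",.647,.225,.115),("long",.557,.21,.14),("short",.468,.24,.09)):
    W=int((L+.05)*S);H=int(.08*S)
    X1,Y0=X+.04,Y+L/2+.025
    b=rect("top",p,zc,X1,Y0,W,H,S).astype(float); b=cv2.GaussianBlur(b,(0,0),2)
    k=((b[...,2]/b[...,0]>.36)&(b[...,1]>105)).astype(np.uint8)
    k=cv2.morphologyEx(cv2.morphologyEx(k,cv2.MORPH_CLOSE,np.ones((15,15))),cv2.MORPH_OPEN,np.ones((25,25)))
    c=max(cv2.findContours(k,0,2)[0],key=cv2.contourArea);R=cv2.minAreaRect(c)
    print(n,"x %.4f y %.4f"%(X1-R[0][1]/S,Y0-R[0][0]/S),np.array(R[1])/S*1000,R[2], b[H//2,W//2], b[H//2,-10])
# rails
X1,Y0,W,H=.70,-.1,420,620
b=rect("top",p,.014,X1,Y0,W,H,S).astype(float)
k=((b[...,2]/b[...,0]>.42)&(b[...,1]>130)).astype(np.uint8)*255
bg=b[...,::-1].astype(np.uint8); cv2.imwrite("pics/rk.png",np.vstack([np.hstack([bg])])[:600] if 0 else np.hstack([bg[:600,:400],cv2.cvtColor(k,8)[:600,:400]]))
n,l,st,ce=cv2.connectedComponentsWithStats(k)
for i in range(1,n):
    if st[i,4]>60:
        r_,c_=np.nonzero(l==i); print(i,st[i], "y %.4f..%.4f x %.4f..%.4f"%(Y0-c_.min()/S,Y0-c_.max()/S,X1-r_.max()/S,X1-r_.min()/S))
for Y in(-.175,-.19,-.205,-.22,-.235,-.25,-.265):
    c=int((Y0-Y)*S); r_=np.nonzero(k[:,c])[0]; g=np.split(r_,np.nonzero(np.diff(r_)>3)[0]+1)
    print(Y,[f"{X1-a.mean()/S:.4f}({len(a)/2:.0f})" for a in g if len(a)])
for n,c in(("red",(.345,0)),):pass
E
```

```text
bench near [(-0.16, 2.63, 98), (-0.37, 2.53, 90), (-0.12, 2.5, 100), (-0.34, 2.81, 101), (0.45, 2.34, 101)]
cork mid,long,short [(20.21, 2.62, 171), (15.32, 2.6, 186), (18.05, 2.64, 181)]Traceback (most recent call last):
  File "<stdin>", line 22, in <module>
ValueError: max() iterable argument is empty
```

```bash
python3 - <<'E'
from h import *
z=np.load("top0.npz");p=z["p"]
S=2000
hs={"mid":.0204,"long":.0155,"short":.0182}
for n,X,Y,L in(("mid",.647,.225,.115),("long",.557,.21,.14),("short",.468,.24,.09)):
    W=int((L+.05)*S);H=int(.08*S);X1,Y0=X+.04,Y+L/2+.025
    b=cv2.GaussianBlur(rect("top",p,hs[n],X1,Y0,W,H,S).astype(float),(0,0),3)
    s=b[...,1]/b[...,0]; g=s[H//2-30:H//2+30,W//2-60:W//2+60]
    w=s[H//2-20:H//2+20,-20:]; t=(g.mean()+w.mean())/2
    print(n,b[H//2,W//2],b[H//2,-10],g.mean(),w.mean())
    k=((s>t)&(b[...,1]>b[H//2,-10,1])).astype(np.uint8)
    k=cv2.morphologyEx(cv2.morphologyEx(k,cv2.MORPH_CLOSE,np.ones((15,15))),cv2.MORPH_OPEN,np.ones((25,25)))
    cs=cv2.findContours(k,0,2)[0]
    if cs:
        R=cv2.minAreaRect(max(cs,key=cv2.contourArea)); print("  x %.4f y %.4f"%(X1-R[0][1]/S,Y0-R[0][0]/S),np.array(R[1])/S*1000,R[2])
X1,Y0,W,H=.70,-.1,400,600
b=rect("top",p,.014,X1,Y0,W,H,S).astype(float)
s=b[...,1]/b[...,0]; print(b[300,200],np.percentile(s,[50,90,95,97,99]))
k=((s>.75)&(b[...,1]>110)).astype(np.uint8)*255
cv2.imwrite("pics/rk.png",np.hstack([b[...,::-1].astype(np.uint8),cv2.cvtColor(k,8)]))
for Y in(-.175,-.19,-.205,-.22,-.235,-.25,-.265):
    c=int((Y0-Y)*S); r_=np.nonzero(k[:,c])[0]; g=np.split(r_,np.nonzero(np.diff(r_)>3)[0]+1)
    print(Y,[f"{X1-a.mean()/S:.4f}({len(a)/2:.0f})" for a in g if len(a)])
E
```

```text
mid [193.36942778 143.597305    71.61696585] [191.01818056 114.27702099  46.76051311] 0.7008609781864623 0.5952752469323722
  x 0.6488 y 0.2255 [109.99998474  58.49999237] -0.0
long [191.36929422 129.3077982   63.13936888] [191.61113966 114.231676    46.13696282] 0.7083379489315083 0.5979421696483386
  x 0.5572 y 0.2036 [ 62.25146866 142.3918457 ] 89.30130767822266
short [192.63170237 153.0398997   76.88449719] [194.20699847 117.16933394  49.41960307] 0.7210255614792681 0.5977089927563395
  x 0.4700 y 0.2295 [59.63170242 91.32479095] 89.46949768066406
[187. 110.  46.] [nan nan nan nan nan]
-0.175 ['0.6840(4)', '0.6055(6)', '0.5935(4)', '0.5167(5)', '0.5075(6)', '0.4227(5)']
-0.19 ['0.6832(5)', '0.6050(6)', '0.5930(6)', '0.5152(5)', '0.5030(4)', '0.4247(6)']
-0.205 ['0.6830(6)', '0.6047(6)', '0.5927(6)', '0.5142(6)', '0.5017(6)', '0.4242(6)']
-0.22 ['0.6825(6)', '0.6050(6)', '0.5922(5)', '0.5140(6)', '0.5020(6)', '0.4245(6)']
-0.235 ['0.6820(6)', '0.6042(4)', '0.5920(4)', '0.5140(6)', '0.5020(6)', '0.4240(6)']
-0.25 ['0.6815(4)', '0.6030(6)', '0.5907(5)', '0.5140(6)', '0.5020(6)', '0.4237(5)']
-0.265 ['0.6805(4)', '0.6027(6)', '0.5910(6)', '0.5130(4)', '0.5010(4)', '0.4225(6)']<stdin>:18: RuntimeWarning: divide by zero encountered in divide
<stdin>:18: RuntimeWarning: invalid value encountered in divide
```

View pics/rk.png

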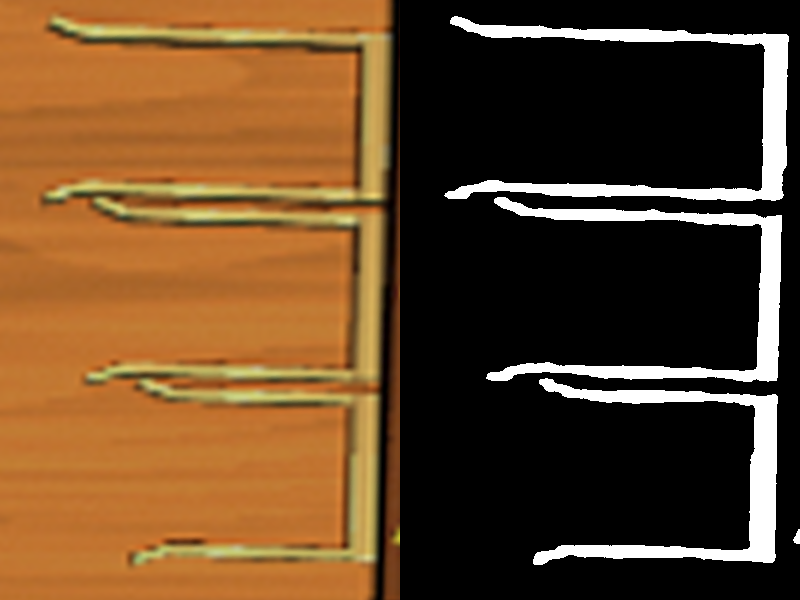

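The mask and view show three pale bays: far is long, middle is mid and near is short. End stops are near y = -0.28 and the bays are turned about 2.8° relative to the tray. The rows of the rectified crop also confirm the board choice by length: far lane is mid, middle lane is long and near lane is short. Depth puts the corks at about 20.4, 15.5 and 18.2 mm in that order. I'll move the long board first.

jog_arm(plan="0 0 0 0 0 -0.917 1; 0 0 0 0 0 -0.917 1; 0 0 0 0 0 -0.917 1; 0.862 1 0 0 0 0 1; 0.862 1 0 0 0 0 1; 0.862 1 0 0 0 0 1; 0.862 1 0 0 0 0 1; 0.862 1 0 0 0 0 1; 0.862 1 0 0 0 0 1; 0.862 1 0 0 0 0 1")

```text
time_s: 1.1
tcp_pos: [0.3854, 0.4032, 0.2222]
ee_rot: [[1.0, 0.0, -0.001], [0.0, -1.0, -0.001], [-0.001, 0.001, -1.0]]
wrist_force: [-0.3, -0.5, 1.0]
gripper_width: 0.172
gripper_force: 0.0
```

jog_arm(plan="0.862 1 0 0 0 0 1; 0.862 1 0 0 0 0 1; 0.862 1 0.5 0 0 0 1; 0.862 1 0.5 0 0 0 1; 0.862 1 1 0 0 0 1; 0.862 1 1 0 0 0 1; 0.862 1 1 0 0 0 1; 0.862 1 1 0 0 0 1; 0 0 0 0 0 0 1; 0 0 0 0 0 0 1")

```text
time_s: 2.1
tcp_pos: [0.5573, 0.2036, 0.0964]
ee_rot: [[1.0, -0.001, -0.002], [-0.001, -1.0, -0.001], [-0.002, 0.001, -1.0]]
wrist_force: [0.7, -0.2, 0.2]
gripper_width: 0.008
gripper_force: 0.0
```

```bash
cat > s.py <<'E'
from station import r
import numpy as np
s=r.sense();np.set_printoptions(precision=5,suppress=True)
print(s["time_s"],"tcp",np.array(s["tcp_pos"]),"F",np.array(s["wrist_force"]),"yaw/tilt",np.degrees(np.arctan2(s["ee_rot"][1][0],s["ee_rot"][0][0])),np.array(s["ee_rot"])[2],s["gripper_width"])
E
python3 s.py
```

```text
2.1 tcp [0.55726 0.20361 0.09641] F [ 0.73994 -0.22143  0.23765] yaw/tilt -0.07207317373619652 [-0.00195  0.00148 -1.     ] 0.0080137081732928
```

jog_arm(plan="0 0 1 0 0 0 1; 0 0 1 0 0 0 1; 0 0 0.8 0 0 0 1; 0 0 0.2 0 0 0 1; 0 0 0.02 0 0 0 1; 0 0 0.02 0 0 0 1; 0 0 0 0 0 0 1; 0 0 0 0 0 0 1; 0 0 0 0 0 0 1; 0 0 0 0 0 0 1")

```text
time_s: 3.1
tcp_pos: [0.5575, 0.2047, 0.0219]
ee_rot: [[1.0, 0.0, 0.001], [0.0, -1.0, 0.0], [0.001, -0.0, -1.0]]
wrist_force: [0.2, -0.5, -0.4]
gripper_width: 0.006
gripper_force: 0.0
```

```bash
python3 s.py
```

```text
3.1 tcp [0.55753 0.20467 0.02193] F [ 0.21736 -0.52731 -0.40565] yaw/tilt 0.012719797633135634 [ 0.00054 -0.00035 -1.     ] 0.005998418446071524
```

jog_arm(plan="0 0 0.02 0 0 0 1; 0 0 0.02 0 0 0 1; 0 0 0.02 0 0 0 1; 0 0 0.02 0 0 0 1; 0 0 0.02 0 0 0 1; 0 0 0.02 0 0 0 1; 0 0 0 0 0 0 1; 0 0 0 0 0 0 1; 0 0 0 0 0 0 1; 0 0 0 0 0 0 1")

```text
time_s: 4.1
tcp_pos: [0.5574, 0.2047, 0.0186]
ee_rot: [[1.0, 0.0, 0.0], [0.0, -1.0, 0.0], [0.0, -0.0, -1.0]]
wrist_force: [-0.4, -0.5, -0.1]
gripper_width: 0.005
gripper_force: 0.0
```

jog_arm(plan="0 0 0.02 0 0 0 1; 0 0 0.02 0 0 0 1; 0 0 0.02 0 0 0 1; 0 0 0 0 0 0 1; 0 0 0 0 0 0 1; 0 0 0 0 0 0 1; 0 0 0 0 0 0 1; 0 0 0 0 0 0 1; 0 0 0 0 0 0 1; 0 0 0 0 0 0 1")

```text
time_s: 5.1
tcp_pos: [0.5574, 0.2046, 0.0171]
ee_rot: [[1.0, 0.0, 0.0], [0.0, -1.0, 0.0], [0.0, -0.0, -1.0]]
wrist_force: [1.4, -0.4, 0.0]
gripper_width: 0.002
gripper_force: 0.0
```

jog_arm(plan="0 0 0.02 0 0 0 1; 0 0 0.02 0 0 0 1; 0 0 0.02 0 0 0 1; 0 0 0 0 0 0 1; 0 0 0 0 0 0 1; 0 0 0 0 0 0 1; 0 0 0 0 0 0 1; 0 0 0 0 0 0 1; 0 0 0 0 0 0 1; 0 0 0 0 0 0 1")

```text
time_s: 6.1
tcp_pos: [0.5574, 0.2046, 0.0156]
ee_rot: [[1.0, 0.0, 0.0], [0.0, -1.0, -0.0], [0.0, 0.0, -1.0]]
wrist_force: [-0.8, 0.0, 2.9]
gripper_width: 0.005
gripper_force: 1.5
```

jog_arm(plan="0 0 0.018 0 0 0 1; 0 0 0.018 0 0 0 1; 0 0 0 0 0 0 1; 0.005 0.25 0 0 0 0 1; 0.01 0.5 0 0 0 0 1; 0.015 0.75 0 0 0 0 1; 0.015 0.75 0 0 0 0 1; 0.01 0.5 0 0 0 0 1; 0.005 0.25 0 0 0 0 1; 0 0 0 0 0 0 1")

```text
time_s: 7.1
tcp_pos: [0.5595, 0.1274, 0.0153]
ee_rot: [[1.0, -0.001, 0.001], [-0.001, -1.0, -0.0], [0.001, 0.0, -1.0]]
wrist_force: [0.6, -0.0, 5.0]
gripper_width: 0.006
gripper_force: 2.9
```

```bash
python3 s.py
```

```text
7.1 tcp [0.55952 0.12739 0.0153 ] F [ 0.61205 -0.03091  5.03902] yaw/tilt -0.07567223192673847 [ 0.00114  0.00022 -1.     ] 0.006366759293561339
```

jog_arm(plan="0 0 0.02 0 0 0 1; 0 0 0 0 0 0 1; 0.005 0.25 0 0 0 0 1; 0.01 0.5 0 0 0 0 1; 0.015 0.75 0 0 0 0 1; 0.015 0.75 0 0 0 0 1; 0.015 0.75 0 0 0 0 1; 0.01 0.5 0 0 0 0 1; 0.005 0.1 0 0 0 0 1; 0 0 0 0 0 0 1")

```text
time_s: 8.1
tcp_pos: [0.5615, 0.0378, 0.0151]
ee_rot: [[1.0, -0.001, 0.002], [-0.001, -1.0, -0.0], [0.002, 0.0, -1.0]]
wrist_force: [0.8, 0.5, 8.2]
gripper_width: 0.003
gripper_force: 3.7
```

```bash
python3 s.py; cat > b.py <<'E'
from h import *
p,d=r.capture("top"); K,E=cam("top")
S=1000
b=rect("top",p,.018,.72,.36,680,360,S)
cv2.imwrite("/tmp/x.png",b)
f=cv2.GaussianBlur(b.astype(float),(0,0),2); s=f[...,1]/(f[...,0]+1)
k=((s>.645)&(s<.80)&(f[...,1]>118)).astype(np.uint8)
k=cv2.morphologyEx(cv2.morphologyEx(k,cv2.MORPH_CLOSE,np.ones((7,7))),cv2.MORPH_OPEN,np.ones((13,13)))
for c in cv2.findContours(k,0,2)[0]:
    if cv2.contourArea(c)>800:
        R=cv2.minAreaRect(c); B=cv2.boundingRect(c)
        print("x %.4f y %.4f"%(.72-R[0][1]/S,.36-R[0][0]/S),np.round(R[1],0),round(R[2],1),"y range %.3f %.3f x %.3f %.3f"%(.36-B[0]/S,.36-(B[0]+B[2])/S,.72-(B[1]+B[3])/S,.72-B[1]/S))
import sys
if len(sys.argv)>1: cv2.imwrite("pics/"+sys.argv[1],b[...,::-1])
E
python3 b.py b1.png
```

```text
8.1 tcp [0.56147 0.03779 0.01511] F [0.75986 0.49694 8.19267] yaw/tilt -0.05946374956744035 [ 0.00187  0.00002 -1.     ] 0.003040288176408562
x 0.6495 y 0.2270 [ 57. 106.] 90.0 y range 0.280 0.173 x 0.620 0.678
```

View pics/b1.png

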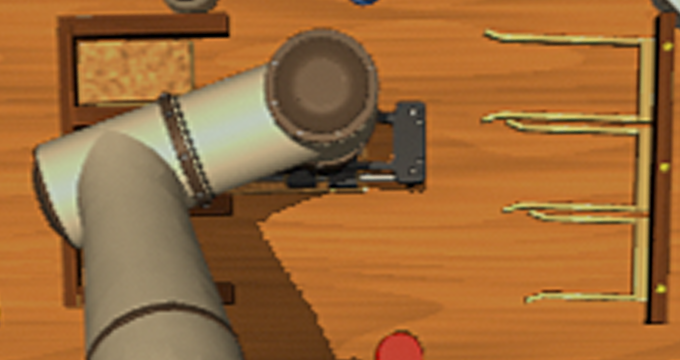

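Only the lower edge of the long board shows, at rows 185–188, cols 250–395, under the gripper. That fits the expected centre of y≈0.037, so it has followed and is clear of the tray. The next move shifts it sideways and turns it towards the far bay.

jog_arm(plan="0.2 0 0.01 0 0 0.04 1; 0.5 0.1 0 0 0 0.06 1; 0.7 0.2 0 0 0 0.06 1; 0.8 0.2 0 0 0 0.07 1; 0.7 0.2 0 0 0 0.06 1; 0.5 0.2 0 0 0 0.054 1; 0.2 0.1 0 0 0 0 1; 0 0 0 0 0 0 1; 0 0 0 0 0 0 1; 0 0 0 0 0 0 1")

```text
time_s: 9.15
tcp_pos: [0.6491, 0.0103, 0.0149]
ee_rot: [[0.999, -0.048, -0.002], [-0.048, -0.999, -0.001], [-0.002, 0.001, -1.0]]
wrist_force: [-2.6, -0.4, 8.2]
gripper_width: 0.004
gripper_force: 4.6
```

```bash
python3 s.py; cat > v.py <<'E'
from h import *
import sys
n,o=sys.argv[1:3]
p,d=r.capture(n); cv2.imwrite("pics/"+o,cv2.resize(p[100:330,200:520],None,fx=2.4,fy=2.4,interpolation=2)[...,::-1])
E
python3 v.py side c1.png
```

```text
9.15 tcp [0.64914 0.01028 0.01493] F [-2.59148 -0.4053   8.2254 ] yaw/tilt -2.7762113203880063 [-0.00164  0.00144 -1.     ] 0.003936000117784103
```

View pics/c1.png

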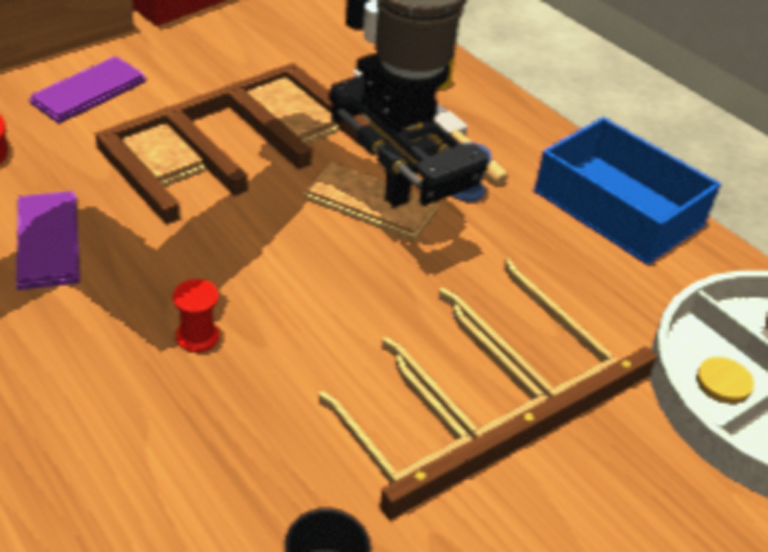

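The long board has followed. It lies clear of the tray under the gripper, with its near lower edge running from crop (307,195) to (415,237).

```bash
python3 - <<'E'
from h import *
P=ray("side",[[200+307/2.4,100+195/2.4],[200+415/2.4,100+237/2.4]],.0)
print(P, np.linalg.norm(P[1]-P[0]), (P[1]-P[0])[0]/-(P[1]-P[0])[1])
E
```

```text
[[ 5.79265671e-01  8.53279103e-02  0.00000000e+00]
 [ 6.39022167e-01 -3.74501179e-02 -1.11022302e-16]] 0.13654773143286675 0.4867034964447557
```

The board has yawed about 26° because it slipped back about 30 mm, and the narrow closed-finger patch cannot hold its heading. I'll lift off, open the fingers along the board's length for a two-point press, and re-align over its centre.

jog_arm(plan="0 0 -0.32 0 0 0 1; -0.25 -0.55 0 0 0 0 0; -0.25 -0.55 0 0 0 0 -0.6; 0 0 0 0 0 -0.718 -0.6; 0 0 0 0 0 -0.718 -0.6; 0 0 0 0 0 -0.718 -0.6; 0 0 0 0 0 -0.718 -0.6; 0 0 0 0 0 -0.718 -0.6; 0 0 0.12 0 0 0 -0.6; 0 0 0 0 0 0 -0.6")

```text
time_s: 10.2
tcp_pos: [0.6376, 0.0411, 0.0177]
ee_rot: [[0.9, 0.437, -0.003], [0.437, -0.9, -0.0], [-0.002, -0.001, -1.0]]
wrist_force: [-0.2, 0.3, -0.1]
gripper_width: 0.731
gripper_force: 0.0
```

```bash
python3 s.py; python3 v.py side c2.png; python3 -c "
from h import *
print(ray('top',[[325,128],[266,126],[336,254],[432,270],[196,282]],.055))"
```

```text
10.2 tcp [0.63765 0.04115 0.01774] F [-0.16523  0.2586  -0.05497] yaw/tilt 25.896211099111795 [-0.00245 -0.00068 -1.     ] 0.7310327976565978
[[ 0.73448743 -0.00440984  0.055     ]
 [ 0.73799813  0.16929232  0.055     ]
 [ 0.365931   -0.03843684  0.055     ]
 [ 0.32312444 -0.31233071  0.055     ]
 [ 0.28429769  0.35500635  0.055     ]]
```

View pics/c2.png

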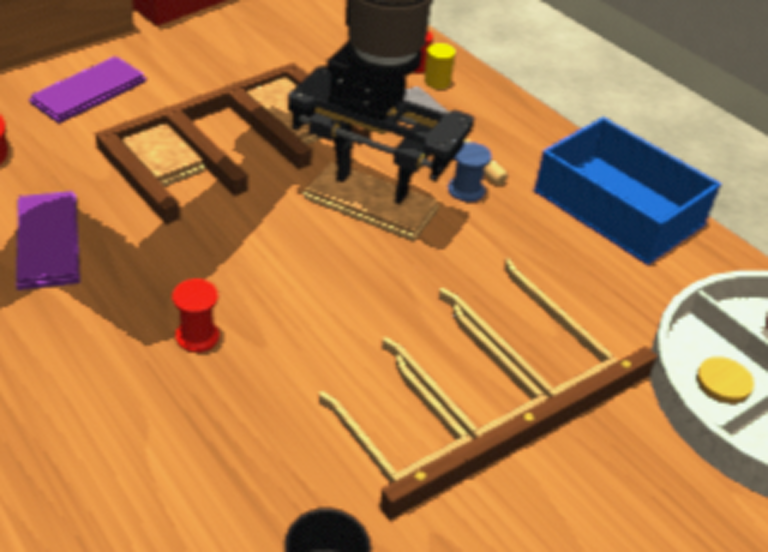

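The fingers now stand aligned on the board, at crop (343,178) and (402,198).

jog_arm(plan="0 0 0 0 0 0 -0.6; 0 0 0 0 0 0 -0.6; 0 0 0.02 0 0 0 -0.6; 0 0 0.02 0 0 0 -0.6; 0 0 0.02 0 0 0 -0.6; 0 0 0.02 0 0 0 -0.6; 0 0 0 0 0 0 -0.6; 0 0 0 0 0 0 -0.6; 0 0 0 0 0 0 -0.6; 0 0 0 0 0 0 -0.6")

```text
time_s: 11.25
tcp_pos: [0.6389, 0.0407, 0.0169]
ee_rot: [[0.899, 0.438, 0.0], [0.438, -0.899, 0.0], [0.0, -0.0, -1.0]]
wrist_force: [0.6, 0.7, 0.3]
gripper_width: 0.803
gripper_force: 0.0
```

jog_arm(plan="0 0 0.02 0 0 0 -0.6; 0 0 0.02 0 0 0 -0.6; 0 0 0.02 0 0 0 -0.6; 0 0 0.008 0 0 0 -0.6; 0 0 0 0 0 0 -0.6; 0 0 0 0 0 0 -0.6; 0 0 0 0 0 0 -0.6; 0 0 0 0 0 0 -0.6; 0 0 0 0 0 0 -0.6; 0 0 0 0 0 0 -0.6")

```text
time_s: 12.25
tcp_pos: [0.639, 0.0407, 0.0154]
ee_rot: [[0.899, 0.438, 0.0], [0.438, -0.899, -0.0], [0.0, 0.0, -1.0]]
wrist_force: [-1.7, 0.2, 5.4]
gripper_width: 0.794
gripper_force: 2.6
```

jog_arm(plan="0 0 0.012 0 0 0 -0.6; 0 0 0.012 0 0 0.2 -0.6; 0 0 0 0 0 0.4 -0.6; 0 0 0 0 0 0.5 -0.6; 0 0 0 0 0 0.6 -0.6; 0 0 0 0 0 0.6 -0.6; 0 0 0 0 0 0.5 -0.6; 0 0 0 0 0 0.4 -0.6; 0 0 0 0 0 0.26 -0.6; 0 0 0 0 0 0 -0.6")

```text
time_s: 13.25
tcp_pos: [0.6404, 0.0407, 0.0154]
ee_rot: [[1.0, -0.029, 0.003], [-0.029, -1.0, 0.0], [0.003, -0.0, -1.0]]
wrist_force: [-0.2, -0.8, 4.6]
gripper_width: 0.8
gripper_force: 2.6
```

```bash
python3 s.py; python3 v.py side c3.png
```

```text
13.25 tcp [0.64043 0.04072 0.01545] F [-0.19066 -0.7887   4.57862] yaw/tilt -1.6741308000365525 [ 0.00333 -0.00025 -0.99999] 0.7995420935940071
```

View pics/c3.png

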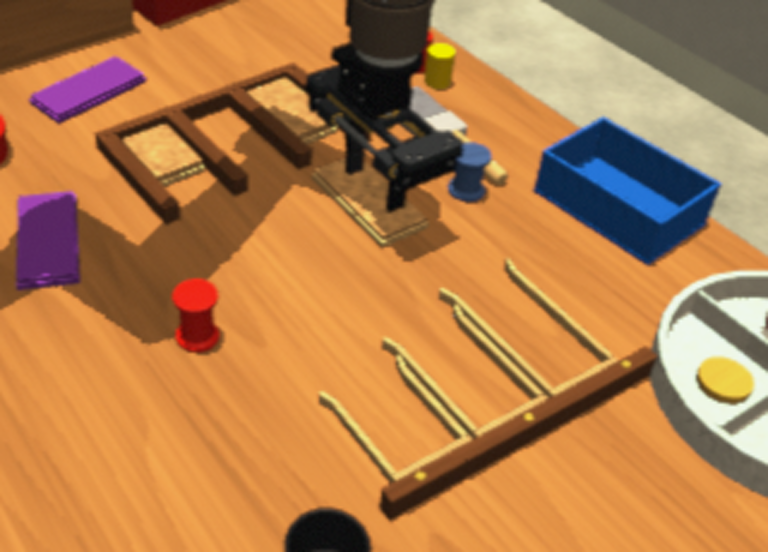

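The board is now turned nearly parallel to the bay rails: its near edge runs from crop (313,168) to (382,244). I'll get numbers and continue.

```bash
python3 - <<'E'
from h import *
P=ray("side",[[200+313/2.4,100+169/2.4],[200+382/2.4,100+245/2.4],[200+430/2.4,100+222/2.4]],.0)
print(P, np.linalg.norm(P[1]-P[0]), (P[1]-P[0])[0]/-(P[1]-P[0])[1])
E
```

```text
[[ 0.61252452  0.12146436  0.        ]
 [ 0.60032302 -0.02847916  0.        ]
 [ 0.66908679 -0.0267585   0.        ]] 0.1504391488461377 -0.0813739743435177
```

jog_arm(plan="0 0 0 0 0 0 -0.6; 0 0 0 0 0 0 -0.6; 0 0 0 0 0 0 -0.6; 0 0 0 0 0 0 -0.6; 0 0 0 0 0 0 -0.6; 0 0 0 0 0 0 -0.6; 0 0 0 0 0 0 -0.6; 0 0 0 0 0 0 -0.6; 0 0 0 0 0 0 -0.6; 0 0 0 0 0 0 -0.6")

```text
time_s: 14.3
tcp_pos: [0.6404, 0.0407, 0.0154]
ee_rot: [[1.0, -0.029, 0.003], [-0.029, -1.0, 0.0], [0.003, -0.0, -1.0]]
wrist_force: [-0.7, -1.0, 5.1]
gripper_width: 0.799
gripper_force: 2.6
```

jog_arm(plan="0 0 0.024 0 0 0 -0.6; 0.02 0.1 0 0 0 0 -0.6; 0.05 0.3 0 0 0 0 -0.6; 0.08 0.5 0 0 0 0 -0.6; 0.08 0.5 0 0 0 0 -0.6; 0.08 0.5 0 0 0 0 -0.6; 0.08 0.5 0 0 0 0 -0.6; 0.06 0.4 0 0 0 0 -0.6; 0.03 0.3 0 0 0 0 -0.6; 0 0.1 0 0 0 0 -0.6")

```text
time_s: 15.3
tcp_pos: [0.6509, -0.0391, 0.0153]
ee_rot: [[1.0, -0.03, 0.006], [-0.03, -1.0, 0.001], [0.005, -0.002, -1.0]]
wrist_force: [0.5, 4.1, 6.1]
gripper_width: 0.796
gripper_force: 3.3
```

```bash
python3 s.py; cat > e.py <<'E'
from h import *
import sys
# find cork blob outlines in side view, cast at cork height z, print hull corners
z=float(sys.argv[1]); p,d=r.capture("side"); K,E=cam("side"); np.savez("/tmp/side.npz",p=p,d=d)
v,u=np.mgrid[0:400,0:640]
q=np.dstack([(u-K[0,2])/K[0,0]*d,-(v-K[1,2])/K[1,1]*d,-d])@E[:3,:3].T+E[:3,3]
q[...,2]=cv2.GaussianBlur(q[...,2].astype(np.float32),(0,0),1.2)
x0,x1,y0,y1=map(float,sys.argv[2:6])
m=(q[...,2]>.009)&(q[...,2]<.03)&(q[...,0]>x0)&(q[...,0]<x1)&(q[...,1]>y0)&(q[...,1]<y1)&(d>0)
P=q[m]; print(m.sum(),"z",np.median(P[:,2]))
for y in np.arange(y0,y1,.01):
    s=P[abs(P[:,1]-y)<.005]
    if len(s)>5: print("y %.3f x %.4f..%.4f n%d z %.4f"%(y,*np.percentile(s[:,0],[2,98]),len(s),np.median(s[:,2])))
E
python3 e.py .0155 .58 .72 -.18 .12
```

```text
15.3 tcp [ 0.65089 -0.03909  0.01533] F [0.48183 4.14419 6.10667] yaw/tilt -1.697739531711416 [ 0.0055  -0.00153 -0.99998] 0.7955082920276192
1076 z 0.014006270095705986
y -0.180 x 0.5912..0.7170 n23 z 0.0107
y -0.170 x 0.5911..0.7151 n36 z 0.0105
y -0.160 x 0.5855..0.7155 n31 z 0.0126
y -0.150 x 0.5854..0.7039 n22 z 0.0140
y -0.140 x 0.5948..0.6848 n22 z 0.0135
y -0.130 x 0.5916..0.6660 n17 z 0.0144
y -0.110 x 0.5865..0.6678 n58 z 0.0124
y -0.100 x 0.5863..0.7162 n86 z 0.0140
y -0.090 x 0.6111..0.7167 n67 z 0.0141
y -0.080 x 0.6129..0.6688 n81 z 0.0156
y -0.070 x 0.6111..0.6738 n53 z 0.0141
y -0.060 x 0.6123..0.7148 n54 z 0.0140
y -0.050 x 0.6127..0.6839 n57 z 0.0141
y -0.040 x 0.6133..0.6699 n62 z 0.0142
y -0.030 x 0.5832..0.6704 n62 z 0.0141
y -0.020 x 0.6135..0.6716 n58 z 0.0138
y -0.010 x 0.6124..0.6728 n67 z 0.0140
y 0.000 x 0.6133..0.6703 n77 z 0.0174
y 0.010 x 0.6124..0.6928 n38 z 0.0138
y 0.020 x 0.6151..0.7005 n48 z 0.0130
y 0.030 x 0.6205..0.7195 n7 z 0.0174
y 0.090 x 0.6137..0.6969 n9 z 0.0157
y 0.100 x 0.6095..0.6798 n9 z 0.0143
y 0.110 x 0.6184..0.6885 n13 z 0.0153
```

jog_arm(plan="0.05 0.05 0.025 0 0 0.03 -0.6; 0.08 0.2 0 0 0 0.03 -0.6; 0.08 0.3 0 0 0 0.03 -0.6; 0.04 0.4 0 0 0 0.03 -0.6; 0 0.6 0 0 0 0 -0.6; 0 0.6 0 0 0 0 -0.6; 0 0.6 0 0 0 0 -0.6; 0 0.5 0 0 0 0 -0.6; 0 0.3 0 0 0 0 -0.6; 0 0.1 0 0 0 0 -0.6")

```text
time_s: 16.35
tcp_pos: [0.6534, -0.1307, 0.0152]
ee_rot: [[0.999, -0.046, 0.006], [-0.046, -0.999, 0.001], [0.006, -0.001, -1.0]]
wrist_force: [-0.1, 5.6, 8.7]
gripper_width: 0.805
gripper_force: 4.2
```

```bash
python3 s.py; python3 e.py .0155 .595 .70 -.24 .0 | sed -n 1,40p
```

```text
16.35 tcp [ 0.65337 -0.13072  0.01521] F [-0.08548  5.59295  8.72131] yaw/tilt -2.658255613556764 [ 0.00628 -0.00098 -0.99998] 0.8046955532018797
1201 z 0.013721633702516556
y -0.240 x 0.5997..0.6833 n19 z 0.0104
y -0.230 x 0.5991..0.6986 n40 z 0.0105
y -0.220 x 0.6020..0.6816 n25 z 0.0100
y -0.210 x 0.6017..0.6832 n22 z 0.0101
y -0.200 x 0.6004..0.6834 n85 z 0.0116
y -0.190 x 0.5967..0.6825 n109 z 0.0133
y -0.180 x 0.5970..0.6833 n98 z 0.0133
y -0.170 x 0.5967..0.6832 n98 z 0.0153
y -0.160 x 0.5962..0.6440 n44 z 0.0125
y -0.150 x 0.5995..0.6561 n70 z 0.0138
y -0.140 x 0.6042..0.6769 n79 z 0.0138
y -0.130 x 0.6044..0.6733 n79 z 0.0140
y -0.120 x 0.6058..0.6749 n65 z 0.0141
y -0.110 x 0.6032..0.6721 n74 z 0.0139
y -0.100 x 0.6121..0.6892 n87 z 0.0141
y -0.090 x 0.6173..0.6951 n66 z 0.0151
y -0.080 x 0.6180..0.6915 n41 z 0.0137
y -0.070 x 0.6163..0.6957 n49 z 0.0131
y -0.040 x 0.5969..0.6924 n12 z 0.0159
y -0.030 x 0.6022..0.6990 n13 z 0.0166
y -0.020 x 0.5982..0.6972 n13 z 0.0140
y -0.010 x 0.6424..0.6941 n8 z 0.0147
```

jog_arm(plan="0 0.1 0.01 0 0 0 -0.6; 0.01 0.3 0 0 0 0 -0.6; 0.01 0.5 0 0 0 0 -0.6; 0.01 0.5 0 0 0 0 -0.6; 0.01 0.5 0 0 0 0 -0.6; 0.01 0.4 0 0 0 0 -0.6; 0 0.3 0 0 0 0 -0.6; 0 0.25 0 0 0 0 -0.6; 0 0.2 0 0 0 0 -0.6; 0 0.15 0 0 0 0 -0.6")

```text
time_s: 17.4
tcp_pos: [0.6509, -0.2102, 0.0151]
ee_rot: [[0.999, -0.046, 0.006], [-0.046, -0.999, 0.0], [0.006, -0.001, -1.0]]
wrist_force: [0.0, 7.5, 10.2]
gripper_width: 0.803
gripper_force: 4.6
```

```bash
python3 s.py; python3 e.py .0155 .595 .70 -.30 -.1 | sed -n 1,40p
```

```text
17.4 tcp [ 0.65094 -0.21016  0.01511] F [ 0.02362  7.45582 10.17842] yaw/tilt -2.6165117853396476 [ 0.006   -0.0006  -0.99998] 0.8033261822825343
1572 z 0.013609384186565876
y -0.300 x 0.5974..0.6987 n69 z 0.0248
y -0.290 x 0.5991..0.6836 n25 z 0.0190
y -0.280 x 0.6010..0.6804 n117 z 0.0130
y -0.270 x 0.6003..0.6799 n120 z 0.0134
y -0.260 x 0.6012..0.6808 n120 z 0.0134
y -0.250 x 0.6007..0.6750 n126 z 0.0145
y -0.240 x 0.6003..0.6452 n80 z 0.0136
y -0.230 x 0.6011..0.6606 n78 z 0.0135
y -0.220 x 0.6014..0.6703 n97 z 0.0137
y -0.210 x 0.6019..0.6700 n106 z 0.0136
y -0.200 x 0.6024..0.6719 n99 z 0.0135
y -0.190 x 0.6019..0.6821 n111 z 0.0135
y -0.180 x 0.6022..0.6844 n136 z 0.0136
y -0.170 x 0.5961..0.6849 n116 z 0.0141
y -0.160 x 0.5965..0.6850 n73 z 0.0140
y -0.150 x 0.5983..0.6630 n62 z 0.0127
y -0.140 x 0.6026..0.6483 n16 z 0.0100
y -0.130 x 0.6012..0.6815 n6 z 0.0100
y -0.110 x 0.6876..0.6988 n7 z 0.0214
```

jog_arm(plan="0 0.12 0 0 0 0 -0.6; 0 0.12 0 0 0 0 -0.6; 0 0.1 0 0 0 0 -0.6; 0 0 0 0 0 0 -0.6; 0 0 -0.5 0 0 0 -0.6; 0 0 -1 0 0 0 -0.6; 0 -0.5 -1 0 0 -0.076 -0.4; 0 -1 0 0 0 -0.076 -0.4; 0 -1 0 0 0 -0.076 -0.4; 0 -1 0 0 0 -0.076 -0.4")

```text
time_s: 18.45
tcp_pos: [0.65, -0.1317, 0.0755]
ee_rot: [[1.0, -0.005, -0.0], [-0.005, -1.0, 0.0], [-0.0, -0.0, -1.0]]
wrist_force: [-0.1, 0.1, -0.1]
gripper_width: 0.703
gripper_force: 0.0
```

jog_arm(plan="0 -1 0 0 0 -0.076 -0.4; 0 -1 0 0 0 -0.076 -0.4; 0 -1 0 0 0 0 -0.4; 0 -1 0 0 0 0 -0.4; 0 -1 0 0 0 0 -0.4; 0 -1 0 0 0 0 -0.4; 0 -1 0 0 0 0 -0.4; 0 -1 0 0 0 0 -0.4; 0 -1 0 0 0 0 -0.4; 0 -1 0 0 0 0 -0.4")

```text
time_s: 19.45
tcp_pos: [0.6465, 0.1185, 0.0751]
ee_rot: [[1.0, 0.017, -0.001], [0.017, -1.0, -0.0], [-0.001, 0.0, -1.0]]
wrist_force: [0.4, -0.2, 0.7]
gripper_width: 0.698
gripper_force: 0.0
```

```bash
python3 s.py; python3 e.py .0155 .60 .685 -.30 -.13 ; cat > t.py <<'E'
from h import *
import sys
# top-view depth outline of a board: args x0 x1 y0 y1, zmin
p,d=r.capture("top"); K,E=cam("top"); v,u=np.mgrid[0:400,0:640]
q=np.dstack([(u-K[0,2])/K[0,0]*d,-(v-K[1,2])/K[1,1]*d,-d])@E[:3,:3].T+E[:3,3]
b=rect("top",p,.016,.69,-.1,800,620,4000) if 0 else rect("top",p,.016,.70,-.1,400,600,2000)
cv2.imwrite("pics/"+sys.argv[1],b[...,::-1]); 
f=cv2.GaussianBlur(b.astype(float),(0,0),2); s=f[...,1]/(f[...,0]+1)
for X in (.665,.645,.625,.575,.555,.535,.485,.465,.445):
    row=s[int((.70-X)*2000)-6:int((.70-X)*2000)+6].mean(0); print(X,np.round(row[60:400:12],2))
E
python3 t.py k1.png
```

```text
19.45 tcp [0.64647 0.1185  0.07514] F [ 0.36341 -0.16943  0.65177] yaw/tilt 0.9662670430399734 [-0.00089  0.00037 -1.     ] 0.6980196730041708
1679 z 0.014204645529389381
y -0.300 x 0.6033..0.6801 n52 z 0.0253
y -0.290 x 0.6009..0.6827 n33 z 0.0192
y -0.280 x 0.6008..0.6795 n127 z 0.0126
y -0.270 x 0.6009..0.6804 n117 z 0.0143
y -0.260 x 0.6006..0.6811 n102 z 0.0151
y -0.250 x 0.6007..0.6816 n115 z 0.0144
y -0.240 x 0.6009..0.6824 n119 z 0.0144
y -0.230 x 0.6018..0.6814 n116 z 0.0142
y -0.220 x 0.6014..0.6810 n120 z 0.0143
y -0.210 x 0.6023..0.6825 n118 z 0.0143
y -0.200 x 0.6025..0.6821 n113 z 0.0142
y -0.190 x 0.6026..0.6822 n106 z 0.0141
y -0.180 x 0.6027..0.6829 n104 z 0.0139
y -0.170 x 0.6034..0.6844 n110 z 0.0140
y -0.160 x 0.6040..0.6841 n103 z 0.0142
y -0.150 x 0.6044..0.6838 n90 z 0.0141
y -0.140 x 0.6027..0.6839 n30 z 0.0105
0.665 [0.6  0.6  0.67 0.72 0.74 0.67 0.66 0.71 0.75 0.69 0.75 0.71 0.7  0.66
 0.66 0.66 0.69 0.72 0.75 0.69 0.7  0.71 0.76 0.69 0.66 0.73 0.8  0.81
 0.44]
0.645 [0.59 0.59 0.73 0.69 0.81 0.78 0.74 0.71 0.77 0.74 0.7  0.67 0.66 0.67
 0.66 0.66 0.67 0.76 
[... 438 characters left out ...]
.59
 0.59 0.59 0.59 0.6  0.59 0.59 0.6  0.59 0.59 0.59 0.59 0.8  0.81 0.72
 0.49]
0.535 [0.61 0.62 0.62 0.62 0.62 0.63 0.63 0.63 0.63 0.63 0.63 0.63 0.63 0.63
 0.63 0.64 0.63 0.63 0.63 0.63 0.64 0.64 0.64 0.64 0.62 0.81 0.82 0.49
 0.54]
0.485 [0.62 0.62 0.62 0.62 0.62 0.62 0.62 0.62 0.61 0.61 0.61 0.61 0.61 0.61
 0.6  0.59 0.6  0.6  0.59 0.59 0.59 0.59 0.59 0.59 0.66 0.8  0.81 0.43
 0.53]
0.465 [0.62 0.62 0.61 0.61 0.61 0.61 0.61 0.61 0.61 0.6  0.6  0.6  0.6  0.6
 0.6  0.59 0.59 0.59 0.59 0.59 0.59 0.6  0.59 0.6  0.75 0.81 0.87 0.44
 0.53]
0.445 [0.6  0.6  0.6  0.6  0.6  0.6  0.6  0.6  0.6  0.6  0.6  0.6  0.6  0.61
 0.61 0.6  0.6  0.61 0.61 0.61 0.6  0.6  0.6  0.59 0.82 0.82 0.89 0.44
 0.54]
```

View pics/k1.png

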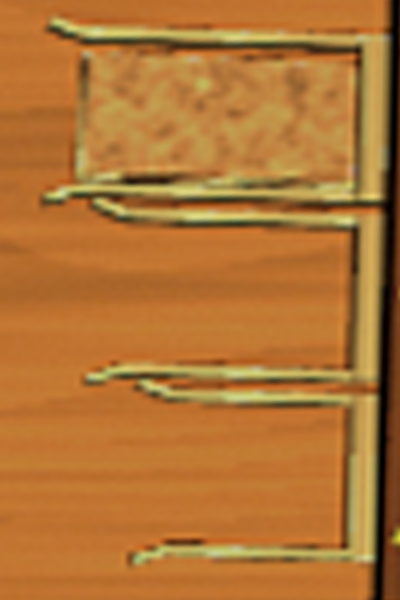

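The view shows the long board home in the far bay, with its cork filling cols 80–358 and touching the stop. Next is the mid board.

jog_arm(plan="0.04 -1 0 0 0 0 -0.4; 0.04 -1 0 0 0 0 -0.4; 0.04 -1 0 0 0 0 -0.4; 0.045 -1 0 0 0 0 -0.4; 0 -0.28 0.6 0 0 0 -0.4; 0 0 0.8 0 0 0 -0.4; 0 0 0.4 0 0 0 -0.4; 0 0 0.15 0 0 0 -0.4; 0 0 0.05 0 0 0 -0.4; 0 0 0 0 0 0 -0.4")

```text
time_s: 20.55
tcp_pos: [0.6496, 0.2245, 0.026]
ee_rot: [[1.0, 0.017, 0.001], [0.017, -1.0, 0.0], [0.001, -0.0, -1.0]]
wrist_force: [-0.4, -0.2, 0.3]
gripper_width: 0.7
gripper_force: 0.0
```

jog_arm(plan="0 0 0 0 0 0 -0.4; 0 0 0 0 0 0 -0.4; 0 0 0.02 0 0 0 -0.4; 0 0 0.02 0 0 0 -0.4; 0 0 0.02 0 0 0 -0.4; 0 0 0.02 0 0 0 -0.4; 0 0 0 0 0 0 -0.4; 0 0 0 0 0 0 -0.4; 0 0 0 0 0 0 -0.4; 0 0 0 0 0 0 -0.4")

```text
time_s: 21.55
tcp_pos: [0.6491, 0.225, 0.0236]
ee_rot: [[1.0, 0.017, 0.0], [0.017, -1.0, 0.0], [0.0, -0.0, -1.0]]
wrist_force: [-0.1, 0.4, 0.3]
gripper_width: 0.697
gripper_force: 0.0
```

jog_arm(plan="0 0 0.02 0 0 0 -0.4; 0 0 0.02 0 0 0 -0.4; 0 0 0.02 0 0 0 -0.4; 0 0 0.02 0 0 0 -0.4; 0 0 0.02 0 0 0 -0.4; 0 0 0.02 0 0 0 -0.4; 0 0 0 0 0 0 -0.4; 0 0 0 0 0 0 -0.4; 0 0 0 0 0 0 -0.4; 0 0 0 0 0 0 -0.4")

```text
time_s: 22.55
tcp_pos: [0.6491, 0.225, 0.0207]
ee_rot: [[1.0, 0.017, 0.0], [0.017, -1.0, 0.0], [0.0, -0.0, -1.0]]
wrist_force: [-0.3, -0.2, 0.8]
gripper_width: 0.702
gripper_force: 0.5
```

jog_arm(plan="0 0 0.02 0 0 0 -0.4; 0 0 0.02 0 0 0 -0.4; 0 0 0 0 0 0 -0.4; 0 0 0 0 0 0 -0.4; 0 0 0 0 0 0 -0.4; 0 0 0 0 0 0 -0.4; 0 0 0 0 0 0 -0.4; 0 0 0 0 0 0 -0.4; 0 0 0 0 0 0 -0.4; 0 0 0 0 0 0 -0.4")

```text
time_s: 23.55
tcp_pos: [0.6491, 0.225, 0.0203]
ee_rot: [[1.0, 0.018, 0.0], [0.018, -1.0, -0.0], [0.0, 0.0, -1.0]]
wrist_force: [-2.1, -0.9, 5.2]
gripper_width: 0.699
gripper_force: 2.7
```

jog_arm(plan="0 0 0.03 0 0 0 -0.4; 0 0 0.03 0 0 0 -0.4; 0 0 0 0 0 0 -0.4; 0 0.1 0 0 0 0 -0.4; 0 0.3 0 0 0 0 -0.4; 0 0.45 0 0 0 0 -0.4; 0 0.5 0 0 0 0 -0.4; 0 0.5 0 0 0 0 -0.4; 0 0.5 0 0 0 0 -0.4; 0 0.5 0 0 0 0 -0.4")

```text
time_s: 24.55
tcp_pos: [0.653, 0.1555, 0.0202]
ee_rot: [[1.0, 0.019, 0.007], [0.019, -1.0, 0.003], [0.007, -0.003, -1.0]]
wrist_force: [-0.2, 4.2, 6.0]
gripper_width: 0.701
gripper_force: 3.2
```

```bash
python3 s.py; python3 e.py .0155 .60 .69 .03 .16
```

```text
24.55 tcp [0.65299 0.15549 0.02021] F [-0.22688  4.1902   5.9827 ] yaw/tilt 1.0725257540071362 [ 0.00709 -0.00335 -0.99997] 0.7014356613682102
358 z 0.018679460510611534
y 0.100 x 0.6129..0.6790 n62 z 0.0144
y 0.110 x 0.6062..0.6827 n56 z 0.0184
y 0.120 x 0.6234..0.6813 n64 z 0.0194
y 0.130 x 0.6010..0.6864 n61 z 0.0185
y 0.140 x 0.6023..0.6875 n44 z 0.0197
y 0.150 x 0.6008..0.6610 n46 z 0.0193
```

jog_arm(plan="0 0.3 0.03 0 0 0 -0.4; 0 0.4 0.02 0 0 0 -0.4; 0 0.5 0 0 0 0 -0.4; 0 0.5 0 0 0 0 -0.4; 0 0.5 0 0 0 0 -0.4; 0 0.5 0 0 0 0 -0.4; 0 0.5 0 0 0 0 -0.4; 0 0.5 0 0 0 0 -0.4; 0 0.4 0 0 0 0 -0.4; 0 0.2 0 0 0 0 -0.4")

```text
time_s: 25.6
tcp_pos: [0.6559, 0.0478, 0.0199]
ee_rot: [[1.0, 0.018, 0.009], [0.018, -1.0, 0.003], [0.009, -0.003, -1.0]]
wrist_force: [-0.3, 5.4, 10.1]
gripper_width: 0.7
gripper_force: 4.8
```

```bash
python3 s.py; python3 e.py .0155 .60 .70 -.06 .13
```

```text
25.6 tcp [0.65592 0.04776 0.01991] F [-0.25067  5.43504 10.10544] yaw/tilt 1.0520383238682098 [ 0.00941 -0.00279 -0.99995] 0.6998653657505652
519 z 0.01861015520989895
y -0.060 x 0.6136..0.6841 n8 z 0.0151
y -0.050 x 0.6185..0.6872 n12 z 0.0142
y -0.040 x 0.6345..0.6528 n6 z 0.0141
y -0.030 x 0.6421..0.6573 n7 z 0.0135
y -0.010 x 0.6303..0.6856 n40 z 0.0150
y 0.000 x 0.6276..0.6979 n42 z 0.0176
y 0.010 x 0.6273..0.6788 n66 z 0.0205
y 0.020 x 0.6249..0.6506 n22 z 0.0189
y 0.030 x 0.6240..0.6575 n31 z 0.0185
y 0.040 x 0.6245..0.6667 n41 z 0.0186
y 0.050 x 0.6242..0.6702 n42 z 0.0188
y 0.060 x 0.6195..0.6780 n29 z 0.0186
y 0.070 x 0.6222..0.6767 n39 z 0.0186
y 0.080 x 0.6255..0.6776 n76 z 0.0203
y 0.090 x 0.6164..0.6807 n25 z 0.0184
y 0.100 x 0.6250..0.6686 n25 z 0.0146
```

jog_arm(plan="-0.1 0.07 0 0 0 0.03 -0.4; -0.3 0.07 0 0 0 0.03 -0.4; -0.45 0.07 0 0 0 0.03 -0.4; -0.5 0.07 0 0 0 0.04 -0.4; -0.5 0.07 0 0 0 0.04 -0.4; -0.5 0.07 0 0 0 0.04 -0.4; -0.5 0.07 0 0 0 0.04 -0.4; -0.45 0.07 0 0 0 0.04 -0.4; -0.3 0.07 0 0 0 0.03 -0.4; -0.18 0.07 0 0 0 0.024 -0.4")

```text
time_s: 26.65
tcp_pos: [0.5633, 0.0309, 0.02]
ee_rot: [[1.0, -0.028, 0.014], [-0.028, -1.0, 0.003], [0.014, -0.004, -1.0]]
wrist_force: [5.5, 1.6, 7.8]
gripper_width: 0.699
gripper_force: 4.0
```

```bash
python3 s.py; python3 e.py .0155 .51 .61 -.06 .12
```

```text
26.65 tcp [0.56328 0.03093 0.02003] F [5.45676 1.57628 7.83127] yaw/tilt -1.616963289723984 [ 0.01365 -0.0035  -0.9999 ] 0.6992707665559673
621 z 0.018628405407071114
y -0.050 x 0.5332..0.5484 n9 z 0.0140
y -0.040 x 0.5291..0.5428 n6 z 0.0142
y -0.030 x 0.5347..0.6018 n21 z 0.0165
y -0.020 x 0.5316..0.6026 n107 z 0.0178
y -0.010 x 0.5337..0.5909 n91 z 0.0190
y 0.000 x 0.5331..0.5910 n42 z 0.0186
y 0.010 x 0.5328..0.5688 n39 z 0.0187
y 0.020 x 0.5341..0.5679 n37 z 0.0186
y 0.030 x 0.5108..0.5723 n51 z 0.0189
y 0.040 x 0.5338..0.5803 n44 z 0.0189
y 0.050 x 0.5339..0.5716 n39 z 0.0186
y 0.060 x 0.5351..0.5719 n49 z 0.0194
y 0.070 x 0.5344..0.5561 n39 z 0.0180
y 0.080 x 0.5345..0.5589 n25 z 0.0180
y 0.110 x 0.5557..0.5825 n9 z 0.0145
```

jog_arm(plan="-0.02 0.1 0.02 0 0 0 -0.4; -0.02 0.3 0 0 0 0 -0.4; -0.02 0.5 0 0 0 0 -0.4; -0.02 0.6 0 0 0 0 -0.4; -0.02 0.6 0 0 0 0 -0.4; -0.02 0.6 0 0 0 0 -0.4; 0 0.6 0 0 0 0 -0.4; 0 0.6 0 0 0 0 -0.4; 0 0.5 0 0 0 0 -0.4; 0 0.3 0 0 0 0 -0.4")

```text
time_s: 27.7
tcp_pos: [0.5558, -0.0873, 0.0195]
ee_rot: [[1.0, -0.029, 0.011], [-0.029, -1.0, 0.001], [0.011, -0.002, -1.0]]
wrist_force: [0.6, 7.5, 13.5]
gripper_width: 0.703
gripper_force: 6.8
```

```bash
python3 s.py; python3 e.py .0155 .52 .585 -.16 0
```

```text
27.7 tcp [ 0.55578 -0.08734  0.01954] F [ 0.61282  7.47041 13.54363] yaw/tilt -1.68667857689977 [ 0.01092 -0.00171 -0.99994] 0.7029961830327202
620 z 0.018137595616281033
y -0.140 x 0.5252..0.5816 n102 z 0.0155
y -0.130 x 0.5253..0.5825 n79 z 0.0188
y -0.120 x 0.5251..0.5796 n35 z 0.0204
y -0.110 x 0.5255..0.5515 n37 z 0.0177
y -0.100 x 0.5234..0.5584 n57 z 0.0181
y -0.090 x 0.5217..0.5555 n48 z 0.0182
y -0.080 x 0.5263..0.5657 n52 z 0.0183
y -0.070 x 0.5238..0.5629 n58 z 0.0185
y -0.060 x 0.5241..0.5665 n55 z 0.0189
y -0.050 x 0.5270..0.5629 n44 z 0.0179
y -0.040 x 0.5273..0.5518 n32 z 0.0176
y -0.030 x 0.5274..0.5563 n13 z 0.0127
```

jog_arm(plan="0 0.3 0 0 0 0 -0.4; 0 0.5 0 0 0 0 -0.4; 0 0.7 0 0 0 0 -0.4; 0 0.7 0 0 0 0 -0.4; 0 0.7 0 0 0 0 -0.4; 0 0.7 0 0 0 0 -0.4; 0 0.6 0 0 0 0 -0.4; 0 0.5 0 0 0 0 -0.4; 0 0.4 0 0 0 0 -0.4; 0 0.3 0 0 0 0 -0.4")

```text
time_s: 28.75
tcp_pos: [0.5507, -0.2228, 0.0194]
ee_rot: [[1.0, -0.03, 0.009], [-0.03, -1.0, -0.0], [0.009, 0.0, -1.0]]
wrist_force: [0.4, 11.8, 14.4]
gripper_width: 0.699
gripper_force: 7.3
```

```bash
python3 s.py; python3 e.py .0155 .52 .585 -.29 -.14
```

```text
28.75 tcp [ 0.55069 -0.22278  0.01945] F [ 0.44882 11.80627 14.44046] yaw/tilt -1.706847695371022 [ 0.00861  0.00011 -0.99996] 0.699204353974255
858 z 0.018015348352491856
y -0.280 x 0.5214..0.5822 n95 z 0.0148
y -0.270 x 0.5203..0.5774 n108 z 0.0169
y -0.260 x 0.5207..0.5644 n84 z 0.0185
y -0.250 x 0.5211..0.5458 n50 z 0.0182
y -0.240 x 0.5207..0.5548 n60 z 0.0180
y -0.230 x 0.5201..0.5592 n70 z 0.0181
y -0.220 x 0.5205..0.5594 n74 z 0.0180
y -0.210 x 0.5214..0.5651 n76 z 0.0182
y -0.200 x 0.5210..0.5706 n78 z 0.0183
y -0.190 x 0.5216..0.5719 n67 z 0.0185
y -0.180 x 0.5206..0.5462 n40 z 0.0183
y -0.170 x 0.5220..0.5488 n42 z 0.0161
```

jog_arm(plan="0 0.12 0 0 0 0 -0.4; 0 0.12 0 0 0 0 -0.4; 0 0.1 0 0 0 0 -0.4; 0 0 0 0 0 0 -0.4; 0 0 -0.5 0 0 0 -0.4; 0 0 -1 0 0 0 -0.4; 0 -0.5 -1 0 0 -0.085 0; -0.2 -1 0 0 0 -0.085 0; -0.2 -1 0 0 0 -0.085 0; -0.2 -1 0 0 0 -0.085 0")

```text
time_s: 29.8
tcp_pos: [0.5321, -0.1435, 0.0788]
ee_rot: [[1.0, 0.016, 0.0], [0.016, -1.0, 0.0], [0.0, -0.0, -1.0]]
wrist_force: [0.9, 0.3, 0.4]
gripper_width: 0.512
gripper_force: 0.0
```

jog_arm(plan="-0.2 -1 0 0 0 0 0; -0.2 -1 0 0 0 0 0; -0.2 -1 0 0 0 0 0; -0.2 -1 0 0 0 0 0; -0.2 -1 0 0 0 0 0; -0.2 -1 0 0 0 0 0; -0.2 -1 0 0 0 0 0; -0.2 -1 0 0 0 0 0; -0.2 -1 0 0 0 0 0; -0.2 -1 0 0 0 0 0")

```text
time_s: 30.8
tcp_pos: [0.478, 0.1058, 0.0787]
ee_rot: [[1.0, 0.016, -0.0], [0.016, -1.0, -0.0], [-0.0, 0.0, -1.0]]
wrist_force: [0.5, -0.3, 0.1]
gripper_width: 0.504
gripper_force: 0.0
```

```bash
python3 s.py; python3 e.py .0155 .51 .595 -.29 -.14; python3 - <<'E'
from h import *
p,d=r.capture("top");b=rect("top",p,.018,.70,-.1,400,600,2000);f=cv2.GaussianBlur(b.astype(float),(0,0),1.5); s=f[...,1]/(f[...,0]+1)
for X in (.645,.575,.555,.535):
    i=int((.70-X)*2000);row=s[i-8:i+8].mean(0);k=np.nonzero(row>.64)[0]; print(X,"cork y from",-.1-k[0]/2000, "dark fence",-.1-np.nonzero(row<.55)[0][:1]/2000)
E
```

```text
30.8 tcp [0.47796 0.10583 0.07873] F [ 0.53954 -0.32392  0.07423] yaw/tilt 0.9440191665698312 [-0.00007  0.00011 -1.     ] 0.5038088441202433
1514 z 0.018725372850894928
y -0.280 x 0.5114..0.5913 n123 z 0.0152
y -0.270 x 0.5106..0.5914 n153 z 0.0181
y -0.260 x 0.5116..0.5915 n131 z 0.0192
y -0.250 x 0.5109..0.5918 n143 z 0.0192
y -0.240 x 0.5112..0.5926 n128 z 0.0192
y -0.230 x 0.5111..0.5924 n113 z 0.0185
y -0.220 x 0.5122..0.5933 n116 z 0.0192
y -0.210 x 0.5120..0.5917 n118 z 0.0188
y -0.200 x 0.5116..0.5936 n123 z 0.0190
y -0.190 x 0.5126..0.5938 n120 z 0.0189
y -0.180 x 0.5140..0.5902 n117 z 0.0193
y -0.170 x 0.5136..0.5920 n106 z 0.0162
y -0.160 x 0.5125..0.5936 n16 z 0.0101
0.645 cork y from -0.1375 dark fence [-0.2965]
0.575 cork y from -0.1605 dark fence [-0.1585]
0.555 cork y from -0.1605 dark fence [-0.1575]
0.535 cork y from -0.16 dark fence [-0.2915]
```

jog_arm(plan="-0.06 -1 0 0 0 0 0; -0.06 -1 0 0 0 0 0; -0.06 -1 0 0 0 0 0; -0.06 -1 0 0 0 0 0; 0 -0.7 0 0 0 0 0; 0 -0.3 0.5 0 0 0 0; 0 0 0.8 0 0 0 0; 0 0 0.6 0 0 0 0; 0 0 0.25 0 0 0 0; 0 0 0.06 0 0 0 0")

```text
time_s: 31.9
tcp_pos: [0.4697, 0.2288, 0.0223]
ee_rot: [[1.0, 0.016, -0.002], [0.016, -1.0, -0.002], [-0.002, 0.002, -1.0]]
wrist_force: [0.2, -0.4, -0.7]
gripper_width: 0.497
gripper_force: 0.0
```

jog_arm(plan="0 0 0 0 0 0 0; 0 0 0 0 0 0 0; 0 0 0.02 0 0 0 0; 0 0 0.02 0 0 0 0; 0 0 0.02 0 0 0 0; 0 0 0.02 0 0 0 0; 0 0 0 0 0 0 0; 0 0 0 0 0 0 0; 0 0 0 0 0 0 0; 0 0 0 0 0 0 0")

```text
time_s: 32.9
tcp_pos: [0.4702, 0.23, 0.0216]
ee_rot: [[1.0, 0.017, 0.0], [0.017, -1.0, -0.0], [0.0, 0.0, -1.0]]
wrist_force: [-0.6, 1.1, -0.2]
gripper_width: 0.499
gripper_force: 0.0
```

Now 2.5 mm further down, to 0.0191.

jog_arm(plan="0 0 0.02 0 0 0 0; 0 0 0.02 0 0 0 0; 0 0 0.02 0 0 0 0; 0 0 0.02 0 0 0 0; 0 0 0.02 0 0 0 0; 0 0 0.02 0 0 0 0; 0 0 0 0 0 0 0; 0 0 0 0 0 0 0; 0 0 0 0 0 0 0; 0 0 0 0 0 0 0")

```text
time_s: 33.9
tcp_pos: [0.4702, 0.23, 0.0186]
ee_rot: [[1.0, 0.017, -0.0], [0.017, -1.0, -0.0], [-0.0, 0.0, -1.0]]
wrist_force: [0.3, -0.5, -0.0]
gripper_width: 0.5
gripper_force: 0.0
```

jog_arm(plan="0 0 0.02 0 0 0 0; 0 0 0.02 0 0 0 0; 0 0 0 0 0 0 0; 0 0 0 0 0 0 0; 0 0 0 0 0 0 0; 0 0 0 0 0 0 0; 0 0 0 0 0 0 0; 0 0 0 0 0 0 0; 0 0 0 0 0 0 0; 0 0 0 0 0 0 0")

```text
time_s: 34.9
tcp_pos: [0.4703, 0.23, 0.018]
ee_rot: [[1.0, 0.017, 0.0], [0.017, -1.0, 0.0], [0.0, -0.0, -1.0]]
wrist_force: [-1.4, -1.0, 5.3]
gripper_width: 0.503
gripper_force: 2.8
```

Pressed to 5 N, so the cork face is at about 18.4 mm. I'll press a little more and draw it out.

jog_arm(plan="0 0 0.035 0 0 0 0; 0 0 0.035 0 0 0 0; 0 0 0 0 0 0 0; 0 0.1 0 0 0 0 0; 0 0.3 0 0 0 0 0; 0 0.45 0.01 0 0 0 0; 0 0.5 0 0 0 0 0; 0 0.5 0 0 0 0 0; 0 0.5 0 0 0 0 0; 0 0.5 0 0 0 0 0")

```text
time_s: 35.9
tcp_pos: [0.475, 0.1617, 0.0177]
ee_rot: [[1.0, 0.019, 0.008], [0.019, -1.0, 0.006], [0.009, -0.006, -1.0]]
wrist_force: [-0.7, 5.7, 9.0]
gripper_width: 0.501
gripper_force: 4.5
```

jog_arm(plan="0 0.5 0.02 0 0 0 0; 0 0.5 0.02 0 0 0 0; 0 0.5 0 0 0 0 0; 0 0.5 0 0 0 0 0; 0 0.5 0 0 0 0 0; 0 0.5 0 0 0 0 0; 0 0.5 0 0 0 0 0; 0 0.5 0 0 0 0 0; 0 0.4 0 0 0 0 0; 0 0.2 0 0 0 0 0")

```text
time_s: 36.9
tcp_pos: [0.4784, 0.0462, 0.0173]
ee_rot: [[1.0, 0.018, 0.011], [0.018, -1.0, 0.005], [0.012, -0.005, -1.0]]
wrist_force: [-0.7, 7.8, 14.1]
gripper_width: 0.499
gripper_force: 6.6
```

```bash
python3 s.py; python3 e.py .0155 .42 .52 -.04 .13
```

```text
36.9 tcp [0.47845 0.04617 0.01733] F [-0.67086  7.81426 14.08302] yaw/tilt 1.0476454945230578 [ 0.01157 -0.0047  -0.99992] 0.49885787436130713
444 z 0.015885000117123127
y -0.030 x 0.4672..0.5127 n7 z 0.0140
y 0.000 x 0.4502..0.5019 n11 z 0.0144
y 0.010 x 0.4476..0.5075 n92 z 0.0151
y 0.020 x 0.4487..0.5071 n56 z 0.0173
y 0.030 x 0.4495..0.4725 n29 z 0.0157
y 0.040 x 0.4488..0.4789 n33 z 0.0159
y 0.050 x 0.4480..0.4856 n42 z 0.0159
y 0.060 x 0.4471..0.4860 n43 z 0.0160
y 0.070 x 0.4475..0.4830 n52 z 0.0172
y 0.080 x 0.4479..0.4712 n28 z 0.0158
y 0.090 x 0.4214..0.4727 n15 z 0.0132
```

jog_arm(plan="-0.02 0.2 0 0 0 0.034 0; -0.04 0.4 0 0 0 0.04 0; -0.05 0.5 0 0 0 0.04 0; -0.05 0.5 0 0 0 0.04 0; -0.05 0.5 0 0 0 0.04 0; -0.05 0.5 0 0 0 0.04 0; -0.05 0.5 0 0 0 0.04 0; -0.05 0.5 0 0 0 0.04 0; -0.04 0.4 0 0 0 0.03 0; -0.02 0.3 0 0 0 0 0")

```text
time_s: 37.95
tcp_pos: [0.4674, -0.0623, 0.0173]
ee_rot: [[0.999, -0.03, 0.012], [-0.03, -1.0, 0.002], [0.012, -0.003, -1.0]]
wrist_force: [0.6, 9.2, 13.5]
gripper_width: 0.497
gripper_force: 7.0
```

```bash
python3 s.py; python3 e.py .0155 .42 .52 -.13 .02
```

```text
37.95 tcp [ 0.46737 -0.0623   0.01726] F [ 0.56974  9.23708 13.47841] yaw/tilt -1.6930055143048885 [ 0.01178 -0.00264 -0.99993] 0.49730249322162995
425 z 0.01612459309399128
y -0.100 x 0.4354..0.4926 n97 z 0.0142
y -0.090 x 0.4357..0.5066 n54 z 0.0163
y -0.080 x 0.4369..0.5122 n38 z 0.0163
y -0.070 x 0.4365..0.4662 n41 z 0.0160
y -0.060 x 0.4346..0.4659 n31 z 0.0161
y -0.050 x 0.4344..0.4698 n42 z 0.0166
y -0.040 x 0.4382..0.4645 n42 z 0.0164
y -0.030 x 0.4313..0.4585 n43 z 0.0168
y -0.020 x 0.4304..0.4625 n27 z 0.0168
```

jog_arm(plan="0 0.3 0 0 0 0 0; 0 0.5 0 0 0 0 0; 0 0.7 0 0 0 0 0; 0 0.7 0 0 0 0 0; 0 0.7 0 0 0 0 0; 0 0.7 0 0 0 0 0; 0 0.7 0 0 0 0 0; 0 0.7 0 0 0 0 0; 0 0.5 0 0 0 0 0; 0 0.4 0 0 0 0 0")

```text
time_s: 39.0
tcp_pos: [0.461, -0.2112, 0.0171]
ee_rot: [[1.0, -0.03, 0.008], [-0.03, -1.0, -0.001], [0.008, 0.0, -1.0]]
wrist_force: [0.7, 8.3, 15.4]
gripper_width: 0.502
gripper_force: 7.9
```

```bash
python3 s.py; python3 e.py .0155 .43 .50 -.29 -.14
```

```text
39.0 tcp [ 0.46103 -0.21119  0.01712] F [ 0.65357  8.3361  15.38507] yaw/tilt -1.7367406410969943 [ 0.00784  0.00035 -0.99997] 0.50185653741879
578 z 0.01599788572639227
y -0.280 x 0.4322..0.4994 n72 z 0.0146
y -0.270 x 0.4982..0.4996 n8 z 0.0110
y -0.260 x 0.4886..0.4992 n6 z 0.0177
y -0.250 x 0.4306..0.4957 n67 z 0.0149
y -0.240 x 0.4304..0.4616 n54 z 0.0191
y -0.230 x 0.4312..0.4506 n38 z 0.0158
y -0.220 x 0.4303..0.4576 n54 z 0.0158
y -0.210 x 0.4308..0.4606 n59 z 0.0161
y -0.200 x 0.4312..0.4604 n58 z 0.0161
y -0.190 x 0.4309..0.4609 n64 z 0.0163
y -0.180 x 0.4310..0.4529 n52 z 0.0161
y -0.170 x 0.4309..0.4599 n33 z 0.0148
y -0.150 x 0.4578..0.4781 n7 z 0.0151
```

Front at y≈-0.254; about 22 mm to the stop. I'll push home with some overdrive, wait, then lift.

jog_arm(plan="0 0.25 0 0 0 0 0; 0 0.25 0 0 0 0 0; 0 0.2 0 0 0 0 0; 0 0.15 0 0 0 0 0; 0 0.12 0 0 0 0 0; 0 0.1 0 0 0 0 0; 0 0.1 0 0 0 0 0; 0 0.08 0 0 0 0 0; 0 0 0 0 0 0 0; 0 0 0 0 0 0 0")

```text
time_s: 40.05
tcp_pos: [0.4598, -0.2409, 0.0171]
ee_rot: [[1.0, -0.03, 0.007], [-0.03, -1.0, 0.0], [0.007, -0.0, -1.0]]
wrist_force: [0.6, 13.1, 16.4]
gripper_width: 0.502
gripper_force: 8.2
```

jog_arm(plan="0 0.1 0 0 0 0 0; 0 0.1 0 0 0 0 0; 0 0 0 0 0 0 0; 0 0 -0.5 0 0 0 0; 0 0 -1 0 0 0 0; 0 0 -1 0 0 0 0; 0 -1 -1 0 0 0 0; 0 -1 0 0 0 0 0; 0 -1 0 0 0 0 0; 0 -1 0 0 0 0 0")

```text
time_s: 41.05
tcp_pos: [0.4593, -0.1464, 0.1021]
ee_rot: [[0.999, -0.032, 0.001], [-0.032, -0.999, 0.0], [0.001, -0.0, -1.0]]
wrist_force: [-0.4, 0.6, -0.3]
gripper_width: 0.5
gripper_force: 0.0
```

jog_arm(plan="0 -1 0 0 0 0 0; 0 -1 0 0 0 0 0; 0 -1 0 0 0 0 0; 0 -1 0 0 0 0 0; 0 -1 0 0 0 0 0; 0 -1 0 0 0 0 0; 0 -1 0 0 0 0 0; 0 0 0 0 0 0 0; 0 0 0 0 0 0 0; 0 0 0 0 0 0 0")

```text
time_s: 42.05
tcp_pos: [0.4645, 0.027, 0.1018]
ee_rot: [[0.999, -0.032, -0.001], [-0.032, -0.999, -0.0], [-0.001, 0.0, -1.0]]
wrist_force: [0.1, -0.6, -0.4]
gripper_width: 0.499
gripper_force: 0.0
```

```bash
python3 s.py; python3 t.py fin.png >/dev/null; python3 -c "
import cv2;b=cv2.imread('pics/fin.png');cv2.imwrite('pics/fin2.png',b)"
```

```text
42.05 tcp [0.46454 0.027   0.10185] F [ 0.07608 -0.59643 -0.38316] yaw/tilt -1.8319083514828682 [-0.00066  0.00019 -1.     ] 0.49907489373828445
```

View pics/fin2.png

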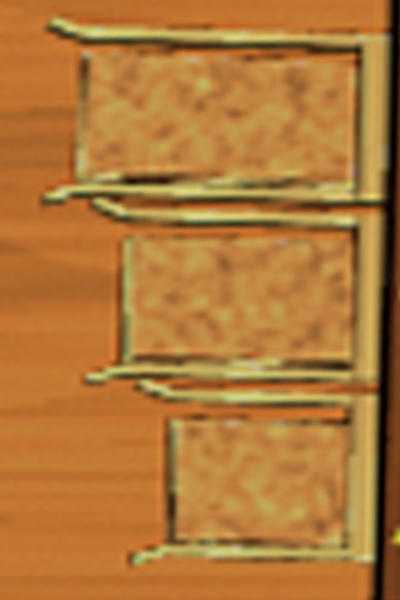

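All three boards lie flush against their end stops: long at the top, mid in the middle and short at the bottom, with the arm clear. I'm handing the job in.

```bash
python3 -c "
from station import r
print(r.finish_job())"
```

```text
the job is handed in; nothing more can be done
None
```

The job is handed in at about 42 s: the last top view showed all three boards against the end stops of their own bays, and the highest force I read was about 16 N against the 30 N limit; the verdict was not returned.

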